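# Straightedge against the boat bed, index plunger held out

## Task

The boat bed is about to be re-indexed: lay the steel straightedge flat on the bench, flush against the bed's bare long side (the one away from the two brackets, on the robot's right) and roughly midway along it, and let go of it. Then take the round knob of the index plunger (not the T-bar clamp), pull it fully up so that its pin is clear of the seat hole, and finish while still holding it there, with the straightedge still flush. Leave the other things on the bench where they are.

Things in the scene. Friction and masses are not known exactly. Their poses are not given: they have to be found in the camera images.
- bed: boat bed: fixed white block 200 (x) x 160 (y) x 35 mm high, origin centre of underside, z up. Boat tray in its middle rises to 47 mm. Two alloy brackets stand on it, one near each end (73 mm either way along x, 40 mm to +y). Its bare long side, farther from the brackets, is the upright face at its y = -80 mm (robot's right), along x.
- straightedge: loose steel straightedge: flat foot 180 (x) x 36 (y) x 8 mm, both long edges straight, with an upright alloy handle in the middle, 36 (x) x 14 (y) mm, reaching 50 mm above the bench; origin centre of underside, z up; 0.2 to 0.4 kg. Gripped across its 36 mm (fingers along x), no finger comes between it and the bed.
- index: alloy C bracket of the index plunger, 44 x 45 mm, fixed on the bed's top (35 mm above the bench) at its near or far end. Origin on the bed's top on the plunger's axis; axes as the bed's. Top arm to 45 mm above origin, then a steel barrel 20 mm across to 60 mm, then the round knob. The pin shows in the gap under the arm and enters a 12 mm deep seat hole.
- knob (a point): centre of the plunger's round black knob, an upright cylinder 24 mm across, 26 mm tall (13 mm above and below this point); seated it is 114 mm above the bench, its underside 6 mm above the barrel. Rises with the plunger.
- plunger (a joint): lift of the sprung plunger in m: 0 = pin seated, 0.016 = fully back at its stop, straight up. The pin leaves its hole at 0.012. The spring pulls down with about 5 N seated, 12 N fully back, and returns it home when let go.
- clamp: look-alike alloy C bracket at the other end of the bed, with a fixed screw and 50 mm steel T-bar (to 88 mm above its origin) instead of a round knob; origin on the bed's top under the screw. Does not move, not to be used.
- vial: small capped glass vial, 28 mm across, 45 mm tall, standing on the bench between straightedge and bed; origin at the centre of its underside; bystander, to be left alone
- beaker: open glass beaker, 50 mm across, 60 mm tall; origin at the centre of its underside; bystander, to be left alone
- boat: white ceramic combustion boat, 60 x 22 x 14 mm; origin at the centre of its underside; bystander, to be left alone
- spatula: lab spatula with black handle, 180 mm long, lying on the bench along its x axis; origin at the centre of its underside; bystander, to be left alone
- mouse: black computer mouse, 100 x 60 x 34 mm; origin at the centre of its underside; bystander, to be left alone
- bottle: amber reagent bottle, 68 mm across, 150 mm tall; origin at the centre of its underside; bystander, to be left alone
- jar: white plastic jar with black lid, 60 mm across, 75 mm tall; origin at the centre of its underside; bystander, to be left alone

How it is judged:
On the way, in this order (a step that is already met when the one before it is completed fails the run):
1. the straightedge lies flush against the bed's bare long side, let go, with the plunger still seated (y of straightedge in the frame of bed between -0.1005 and -0.095 m and x of straightedge in the frame of bed between -0.05 and 0.05 m and angle between the x axis of straightedge and the x axis of bed, either way round below 0.03 rad and angle between straightedge's own z axis and vertical below 0.05 rad and height (world z) of straightedge below 0.004 m and linear speed of straightedge below 0.02 m/s and contact force between each of the arm, the fingers and straightedge below 0.2 N and value of joint plunger below 0.003 m), for 0.2 s.
2. the plunger is pulled fully up by the fingers (value of joint plunger above 0.0135 m and contact force between the fingers and index above 4 N), for 0.2 s.
At the end, for the whole second after the job is handed in: The fingers hold the plunger at least 13.5 mm up (of 16) with more than 4 N of contact; the straightedge lies flat on the bench, untouched by the robot, along the bed's bare side: gap under 2.5 mm, within 0.03 rad of parallel, its middle within 50 mm of the side's middle, at rest (all of step 2 and y of straightedge in the frame of bed between -0.1005 and -0.095 m and x of straightedge in the frame of bed between -0.05 and 0.05 m and angle between the x axis of straightedge and the x axis of bed, either way round below 0.03 rad and angle between straightedge's own z axis and vertical below 0.05 rad and height (world z) of straightedge below 0.004 m and linear speed of straightedge below 0.02 m/s and contact force between each of the arm, the fingers and straightedge below 0.2 N); the arm keeps its last pose, push and grip.
It fails at once if a bystander is pushed more than 25 mm away or knocked over (distance of any of vial, beaker, boat, spatula, mouse, bottle, jar from where it was at the start of the episode above 0.025 m or angle between any of vial, beaker, bottle, jar's own z axis and vertical above 0.5 rad).
It also fails if it takes over 54 s, if anything falls off the work surface, if the arm or the gripper's body presses on something with over 40 N, if the wrist force passes 120 N, or if a joint passes its speed limit or range.

## Robot

A 7-joint arm with a two-finger parallel gripper is mounted at the origin on the work surface. World frame = base frame: x ahead of the robot, y to its left, z up, the work surface at z = 0. Lengths are in m, angles in rad, forces in N, time in s.
With the tool pointing down it reaches from about 0.4 to 0.85 m from the base axis. Payload 4.5 kg.
Tool frame: the origin (TCP) lies at the very end of the fingers, on their centre line; the grasp point (between the pads) lies 19 mm behind it (r.grip_depth is the z of the grasp point in the tool frame, in m); z points along the fingers, y is the line along which they close (so a half turn about z gives the same grasp; the last joint's range is limited). The gripper opens to 88 mm and grips with 3 to 60 N. Pads are 18 mm wide; open, the fingers measure 123 mm over their backs; the gripper's body (75 mm by 187 mm) begins 45 mm behind the grasp point.
Start: joints at [1.201, 0.689, -0.195, 1.565, 0.157, 0.902, -0.215], TCP at [0.246, -0.575, 0.206] pointing down, gripper open.
Joint ranges: [-3.01, 3.01], [-0.46, 2.08], [-1.47, 1.51], [0.13, 2.56], [-1, 4.14], [0.04, 2.09], [-2.66, 2.66]. Speed limits (rad/s): [2.57, 2.57, 3.14, 3.14, 3.14, 3.14, 3.14].

## Interface

Orientations are given as a unit quaternion [x, y, z, w].
In Python, from plant import r gives the robot as it stands.
- The arm moves only by the tool steer_hand, called after ">>>" as name(argument=value, ...), one argument or row to a line, values as JSON. Schema: {"type":"object","properties":{"plan":{"type":"array","items":{"type":"object","properties":{"finger_gap":{"type":"number"},"dx":{"type":"number"},"dy":{"type":"number"},"dz":{"type":"number"},"wx":{"type":"number"},"wy":{"type":"number"},"wz":{"type":"number"}},"additionalProperties":false,"required":["finger_gap"]},"minItems":1,"maxItems":10},"force":{"type":"number"},"only":{"type":"string"},"quiet":{"type":"boolean"},"lines":{"type":"string"}},"required":["plan"],"additionalProperties":false}. plan is a list of rows, 1 to 10 of them, each an object with the fields finger_gap (the opening from 0.0 (shut) to 1.0 (fully open)), dx, dy, dz (the shift in shares of 0.4 m (1.0 is 0.4 m)), wx, wy, wz (a rotation vector in a scale on which 1.0 is 120 degrees); a field left out counts as zero (the opening has to be given); each row is the pose to reach, as a shift and turn from the pose commanded when the call began, along the tool's axes at that moment; what a row does not reach only later rows make up. A row lasts 1/10 s, in which the tool goes at most 0.05 m and 0.15 rad, less where a joint would pass 70% of its speed; a pose out of reach is approached as far as the arm can. The fingers move at their own pace and stop on an object; force is the grip in N (left out, the last holds). Time passes only in rows, so rows that do not move let the fingers close. The tool returns the time, the measured TCP pose, the force, the opening and the grip force at its end. only (a regular expression) keeps the lines of the reply that match it, lines (a string "A,B") keeps lines A to B, and quiet returns only ok. A shift or turn number past 1, either way, is cut back to 1. Input that does not fit is refused with a message, and nothing moves.
- r.get_state(): the state, without advancing time (a new reading comes with each control period).
- r.snapshot(name): name is "scene" or "top" or "wrist"; returns the picture (400x640x3 uint8, red, green, blue); there is no depth.
- r.camera_params(name): a dict with "fx", "fy", "cx", "cy" (pixels), "k1" (the pictures are not rectified: a ray, as slopes to the right and down, at radius r is drawn at 1 + k1 r^2 times it, then the intrinsics apply), "rvec" (rotation vector, rad) and "tvec" (3), from world to camera coordinates, as OpenCV has them. Camera axes: x right, y down, z forward; pixel columns grow to the right and rows downward; lengths in m; the calibration is good to about 2 mm. A picture is of the moment at which its call begins: read the wrist's pose just before it. camera_params takes no time and is no camera call; for the wrist camera it gives the pose at the moment of the call.
- r.finish_job(): hands the job in; it is judged then, once.
The state is a dict: "clock": time; "q": joint angles; "qd": joint speeds; "joint_torque": joint torques, N m; "tool_pos": TCP position; "eef_rot": TCP orientation; "contact_force": force on the tool from outside, world axes, zero at the start; "moment": the same for the moment, N m; "opening": opening from 0.0 (shut) to 1.0 (fully open); "finger_force": force on a finger pad.
Only numpy, scipy, OpenCV 4.12 (cv2) and the standard library are available. Lean on these libraries where they do the work, as an engineer would, in place of code of your own. Each camera call takes 0.05 s, during which the arm holds its last target. There are 200 camera calls.

## Working session

There is one attempt and no reset: what is moved stays moved. The work goes in short steps, Python scripts to look and compute and a tool call to move; the robot and the scene stay as the last step left them, time stands still between calls to the robot, and variables do not carry over. Pictures are saved under pics/ and viewed, at most 10 in all, crops included, and the job is handed in when it is done.

```bash
ls; mkdir -p pics
```

Run:
```python
from plant import r
import cv2
for n in("scene","top"):
    im=r.snapshot(n); cv2.imwrite(f"pics/{n}0.png",im[:,:,::-1]); p=r.camera_params(n); print(n,{k:(v if not hasattr(v,'tolist') else v.tolist()) for k,v in p.items()})
s=r.get_state();print(s)
print(r.grip_depth)
```

```text
pics
plant.py
scene {'fx': 497.8535154772896, 'fy': 497.8535154772896, 'cx': 312.8143006181879, 'cy': 189.73290891291225, 'k1': -0.04353222295332565, 'rvec': [1.5986824752191298, 2.127730885330713, -0.7293198843103514], 'tvec': [0.12650582551817202, -0.3546696787651345, 1.784671252952661]}
top {'fx': 423.96580396090854, 'fy': 423.96580396090854, 'cx': 324.8677890525353, 'cy': 199.2306079177101, 'k1': -0.07946227963171272, 'rvec': [2.1443025176715986, -2.195975885089742, 0.12503560894201912], 'tvec': [0.05744943815318447, 0.5699064366453057, 1.3815936483280566]}
{'clock': 0.1, 'q': array([ 1.20080754,  0.68989134, -0.19454841,  1.56623481,  0.15728017,
        0.90252102, -0.21511456]), 'qd': array([-0.0021866 , -0.00230736,  0.00083092, -0.0026655 , -0.00021952,
        0.00054888,  0.00274631]), 'joint_torque': array([-4.15287155e-03, -5.28508186e+01, -1.27160333e+00, -1.53836560e+01,
       -5.25280042e-02,  2.06328557e-03,  3.58942009e-05]), 'tool_pos': array([ 0.24529319, -0.57416939,  0.20509787]), 'eef_rot': array([ 9.79681036e-01,  2.00560155e-01, -2.11720224e-04, -8.04672294e-04]), 'contact_force': array([ 0.98752446,  0.21428881, -0.22858421]), 'moment': array([-0.00924625, -0.01560331,  0.00378728]), 'finger_force': 0.0, 'opening': 1.005854363822004}
-0.0187
```

View pics/scene0.png

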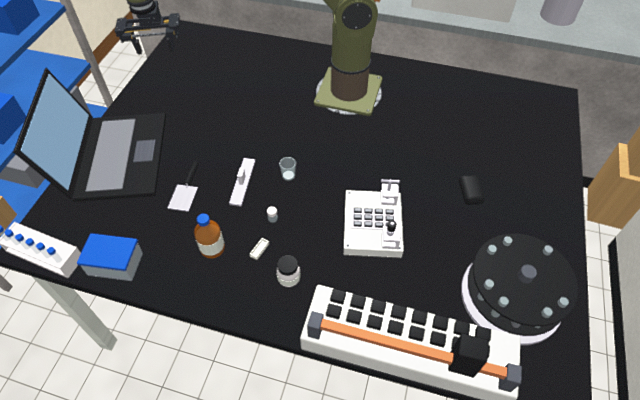

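View pics/top0.png

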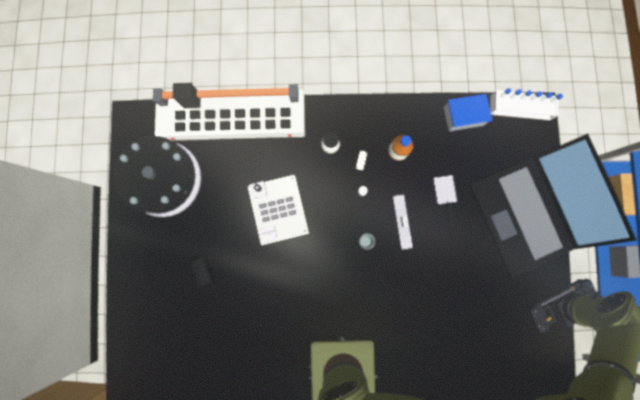

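The scene view shows the bed at (373,223), with the knob at (391,226) at its far end, and the straightedge at (242,182). In the top view the bed is at (278,210), the knob at (257,187), the straightedge at (402,222), the vial at (363,190) and the beaker at (367,241).

Create h.py:
```python
import numpy as np, cv2
from plant import r
from scipy.spatial.transform import Rotation as R
def K(p): return np.array([[p['fx'],0,p['cx']],[0,p['fy'],p['cy']],[0,0,1]]), np.array([p['k1'],0,0,0,0.])
def ray(p,uv):
    k,d=K(p); n=cv2.undistortPoints(np.array(uv,float).reshape(-1,1,2),k,d).reshape(-1,2)
    M=R.from_rotvec(p['rvec']).as_matrix(); o=-M.T@np.array(p['tvec']); return o,np.c_[n,np.ones(len(n))]@M
def plane(p,uv,z):
    o,d=ray(p,uv); return o+d*((z-o[2])/d[:,2])[:,None]
def proj(p,X):
    k,d=K(p); return cv2.projectPoints(np.array(X,float).reshape(-1,1,3),np.array(p['rvec']),np.array(p['tvec']),k,d)[0].reshape(-1,2)
def tri(ps,uvs):
    A=0;b=0
    for p,uv in zip(ps,uvs):
        o,d=ray(p,[uv]); d=d[0]/np.linalg.norm(d[0]); P=np.eye(3)-np.outer(d,d); A=A+P; b=b+P@o
    return np.linalg.solve(A,b)
def blob(im,c,z,p,thr=110,near=None):
    m=(im.min(2)>thr).astype(np.uint8); n,l,st,ce=cv2.connectedComponentsWithStats(m)
    i=l[c[1],c[0]]
    if i==0: return None
    ys,xs=np.where(l==i); return np.c_[xs,ys]
def steps(pos,rotvec_w=(0,0,0)):
    s=r.get_state(); T=R.from_quat(s['eef_rot']); return T.inv().apply(np.array(pos)-s['tool_pos']), T.inv().apply(rotvec_w)
```

Run:
```python
from h import *
p=r.camera_params("top"); im=cv2.imread("pics/top0.png")
big=im
for name,c,z in(("bed",(275,235),.035),("se",(401,210),.008),("vial",(363,190),.045)):
    b=blob(im,c,z,p,120)
    if b is None: print(name,None);continue
    X=plane(p,b,z)[:,:2]
    rc=cv2.minAreaRect((X*1000).astype(np.float32)); print(name,len(b),rc); print(cv2.boxPoints(rc).tolist())
for n,q,w in(("top",(225,160,210,100),"a"),("scene",(220,140,200,125),"b")):
    i=cv2.imread(f"pics/{n}0.png"); x,y,ww,h=q; cv2.imwrite(f"pics/c_{w}.png",cv2.resize(i[y:y+h,x:x+ww],None,fx=3.9,fy=3.9,interpolation=cv2.INTER_CUBIC))
a=cv2.imread("pics/c_a.png");b=cv2.imread("pics/c_b.png"); 
cv2.imwrite("pics/c.png",cv2.resize(np.vstack([a,b[:, :a.shape[1]] if b.shape[1]>=a.shape[1] else cv2.copyMakeBorder(b,0,0,0,a.shape[1]-b.shape[1],0)]),(560,600)))
print(a.shape,b.shape, plane(p,[(367,241),(363,190)],.05))
```

```text
bed 3160 ((542.4971313476562, 201.48434448242188), (210.82508850097656, 167.8375244140625), 12.576478004455566)
[[421.34112548828125, 260.4367980957031], [457.88653564453125, 96.62631225585938], [663.6531372070312, 142.53189086914062], [627.1077270507812, 306.3423767089844]]
se 651 ((491.8536376953125, -216.06381225585938), (183.90231323242188, 40.77326202392578), 7.2420830726623535)
[[398.0660400390625, -207.4313507080078], [403.20599365234375, -247.8793487548828], [585.6412353515625, -224.69627380371094], [580.5012817382812, -184.24827575683594]]
vial 83 ((595.6710205078125, -81.14634704589844), (29.967041015625, 30.006803512573242), 88.66869354248047)
[[580.3235473632812, -95.7772445678711], [610.3222045898438, -96.47440338134766], [611.0184936523438, -66.51544952392578], [581.0198364257812, -65.81829071044922]]
(390, 819, 3) (488, 780, 3) [[ 0.42902487 -0.08980743  0.05      ]
 [ 0.59664395 -0.08232448  0.05      ]]
```

View pics/c_a.png

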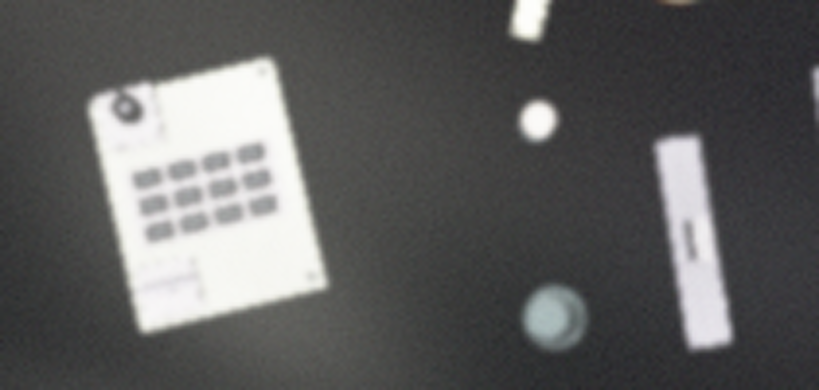

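The crop shows the knob at far-left of the bed (top view, about (257,187)). The bed's right side is clear, and the straightedge handle is mid-foot.

Run:
```python
from h import *
p=r.camera_params("top"); im=cv2.imread("pics/top0.png")
M=R.from_rotvec(p['rvec']).as_matrix(); print("cam",-M.T@np.array(p['tvec']))
g=cv2.GaussianBlur(im.min(2).astype(float),(0,0),0.7)
# right boundary of bed per row: subpixel half crossing
pts=[]
for v in range(182,230):
    row=g[v]; u0=285+int((v-182)*.28)
    t=(200+50)/2
    for u in range(u0,330):
        if row[u]>130>=row[u+1]: pts.append((u+(row[u]-130)/(row[u]-row[u+1]),v)); break
X=plane(p,pts,0)[:,:2]
vx,vy,x0,y0=cv2.fitLine(X.astype(np.float32),cv2.DIST_HUBER,0,1e-4,1e-4).ravel()
print("right edge z0: yaw",np.arctan2(vy,vx)%np.pi,"pt",x0,y0,len(pts), "ext",X.min(0),X.max(0))
for t in [(0.492,-0.216,0.20)]: print(steps(t,(0,0,1.293)))
```

```text
cam [0.42058917 0.05720657 1.43412934]
right edge z0: yaw 0.21604548 pt 0.55727446 0.119925134 48 ext [0.47457579 0.10181506] [0.63579168 0.13711293]
(array([ 0.36760994, -0.23239789,  0.00545018]), array([-1.19041566e-04, -2.14840956e-03, -1.29299821e+00]))
```

The manual's scale: shifts go in shares of 0.4 m and turns go in shares of 120 degrees. Converting my numbers, 0.368 m is 0.92, -0.232 m is -0.58, -1.293 rad is -0.6174.

>>> steer_hand(
  plan=[
    {"finger_gap": 1,"dx": 0.5,"dy": -0.325,"wz": -0.2865},
    {"finger_gap": 1,"dx": 0.5,"dy": -0.325,"wz": -0.2865},
    {"finger_gap": 1,"dx": 0.5,"dy": -0.325,"wz": -0.2865},
    {"finger_gap": 1,"dx": 0.5,"dy": -0.325,"wz": -0.2865},
    {"finger_gap": 1,"dx": 0.5,"dy": -0.325,"wz": -0.2865},
    {"finger_gap": 1,"dx": 0.92,"dy": -0.58,"dz": 0.0125,"wz": -0.6174},
    {"finger_gap": 1,"dx": 0.92,"dy": -0.58,"dz": 0.0125,"wz": -0.6174},
    {"finger_gap": 1,"dx": 0.92,"dy": -0.58,"dz": 0.0125,"wz": -0.6174},
    {"finger_gap": 1,"dx": 0.92,"dy": -0.58,"dz": 0.0125,"wz": -0.6174},
    {"finger_gap": 1,"dx": 0.92,"dy": -0.58,"dz": 0.0125,"wz": -0.6174},
  ],
)

```text
clock: 1.1
tool_pos: [0.4976, -0.2085, 0.2013]
eef_rot: [0.655, 0.756, 0.003, 0.0]
contact_force: [-0.4, -0.7, 0.2]
opening: 1.002
finger_force: 0.0
```

>>> steer_hand(
  plan=[
    {"finger_gap": 1},
    {"finger_gap": 1},
  ],
)

```text
clock: 1.3
tool_pos: [0.4919, -0.2179, 0.2004]
eef_rot: [0.663, 0.749, -0.001, -0.0]
contact_force: [-0.2, -0.7, -1.0]
opening: 0.998
finger_force: 0.0
```

Run:
```python
from h import *
s=r.get_state(); p=r.camera_params("wrist"); im=r.snapshot("wrist"); cv2.imwrite("pics/w1.png",im[:,:,::-1]); np.save("w1.npy",np.r_[p['rvec'],p['tvec']])
print(s['tool_pos'],R.from_quat(s['eef_rot']).as_matrix().round(3).tolist(),s['q'])
M=R.from_rotvec(p['rvec']).as_matrix(); print("cam",-M.T@np.array(p['tvec']))
```

```text
[ 0.49187406 -0.21791499  0.20039049] [[-0.122, 0.993, -0.001], [0.993, 0.122, -0.001], [-0.0, -0.002, -1.0]] [ 0.65193381  0.62084742 -0.52736006  1.82348267  0.41709317  0.81073947
  0.03497734]
cam [ 0.48252393 -0.14517232  0.37981944]
```

View pics/w1.png

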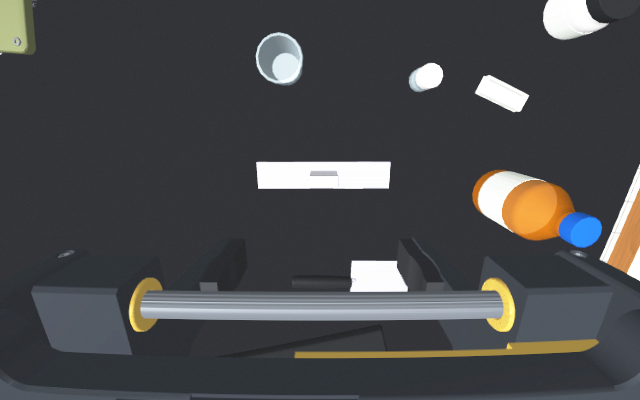

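The wrist view shows the straightedge foot from (257,161) to (390,189), with its handle at (323,178). The beaker is at (280,58) and the vial at (426,77).

Run:
```python
from h import *
p=r.camera_params("wrist"); im=cv2.imread("pics/w1.png")
b=blob(im,(280,175),0,p,140)
rc=cv2.minAreaRect((plane(p,b,.008)[:,:2]*1000).astype(np.float32)); print(rc)
b1=blob(im,(426,77),0,p,140); print(cv2.minAreaRect((plane(p,b1,.045)[:,:2]*1000).astype(np.float32)))
print(plane(p,[(323,174.5)],.05))
```

```text
((492.5067138671875, -216.19390869140625), (180.4938201904297, 37.124141693115234), 7.024317741394043)
((591.895751953125, -84.23699951171875), (38.767887115478516, 26.63174819946289), 25.431835174560547)
[[ 0.49138883 -0.20798095  0.05      ]]
```

In the tool's units: 0.182 m is 0.455, 0.0015 m is 0.0038.

>>> steer_hand(
  plan=[
    {"finger_gap": 1,"dx": 0.0038,"dz": 0.125},
    {"finger_gap": 1,"dx": 0.0038,"dz": 0.25},
    {"finger_gap": 1,"dx": 0.0038,"dz": 0.375},
    {"finger_gap": 1,"dx": 0.0038,"dz": 0.455},
    {"finger_gap": 1,"dx": 0.0038,"dz": 0.455},
    {"finger_gap": 1,"dx": 0.0038,"dz": 0.455},
    {"finger_gap": 0.2,"dx": 0.0038,"dz": 0.455},
    {"finger_gap": 0.2,"dx": 0.0038,"dz": 0.455},
    {"finger_gap": 0.2,"dx": 0.0038,"dz": 0.455},
    {"finger_gap": 0.2,"dx": 0.0038,"dz": 0.455},
  ],
  force=25,
)

```text
clock: 2.35
tool_pos: [0.4932, -0.2157, 0.0198]
eef_rot: [0.661, 0.75, 0.0, 0.001]
contact_force: [-0.2, -0.3, -0.4]
opening: 0.661
finger_force: 0.0
```

>>> steer_hand(
  plan=[
    {"finger_gap": 0.2},
    {"finger_gap": 0.2},
    {"finger_gap": 0.2},
  ],
)

```text
clock: 2.65
tool_pos: [0.4926, -0.2153, 0.0188]
eef_rot: [0.661, 0.75, -0.0, -0.0]
contact_force: [-0.4, -0.7, 0.5]
opening: 0.391
finger_force: 0.0
```

>>> steer_hand(
  plan=[
    {"finger_gap": 0.2},
    {"finger_gap": 0.2},
    {"finger_gap": 0.2},
    {"finger_gap": 0.2},
  ],
  force=25,
)

```text
clock: 3.05
tool_pos: [0.4927, -0.2153, 0.0188]
eef_rot: [0.661, 0.75, -0.0, 0.0]
contact_force: [-0.1, -0.1, 0.1]
opening: 0.198
finger_force: 0.0
```

>>> steer_hand(
  plan=[
    {"finger_gap": 0.2,"dz": -0.1},
    {"finger_gap": 0.2,"dz": -0.2125},
    {"finger_gap": 0.2,"dz": -0.325},
    {"finger_gap": 0.2,"dz": -0.325},
    {"finger_gap": 0.2,"dz": -0.325},
  ],
)

```text
clock: 3.55
tool_pos: [0.493, -0.2158, 0.1496]
eef_rot: [0.661, 0.75, 0.0, 0.001]
contact_force: [-0.7, -0.3, -0.4]
opening: 0.198
finger_force: 0.0
```

Run:
```python
from h import *
print(steps((0.5635,0.066,0.15),(0,0,0.2160-0.1226)))
```

```text
(array([ 0.27070236,  0.10524468, -0.00057557]), array([-0.00012142,  0.0001572 , -0.09339979]))
```

Run:
```python
from h import *
im=r.snapshot("wrist"); t=r.snapshot("scene")
o=np.vstack([cv2.resize(im[100:360,120:520,::-1],(800,520))]); cv2.imwrite("pics/w2.png",o)
p=r.camera_params("wrist"); s=r.get_state(); T=R.from_quat(s['eef_rot'])
print("tcp px",proj(p,s['tool_pos']))
print("hdl px",proj(p,[(.4925,-.2165,.05),(.4925,-.2165,.008)]))
```

```text
tcp px [[322.52793429 230.10387732]]
hdl px [[323.20769505 195.33312403]
 [323.07873415 186.06991407]]
```

View pics/w2.png

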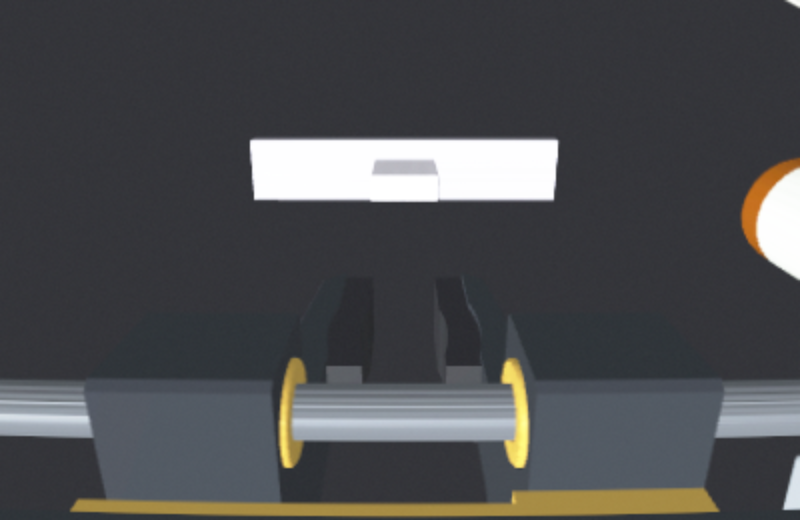

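Run:
```python
from h import *
p=r.camera_params("wrist"); s=r.get_state(); T=R.from_quat(s['eef_rot']); print(p['fx'],p['cx'],p['cy'],p['k1'],s['opening'])
for z in(0,-.0187,-.045):
  L=[(x,y,z) for x in(.009,-.009) for y in(-.0087,.0087)]
  q=proj(p,s['tool_pos']+T.apply(L)); print(z,((q-[120,100])*2).round().tolist())
im=r.snapshot("wrist")[:,:,::-1]; b=blob(im,(260,175),0,p,140); print(cv2.minAreaRect((plane(p,b,.008)[:,:2]*1000).astype(np.float32)))
M=R.from_rotvec(p['rvec']).as_matrix(); print("cam in tool",T.inv().apply(-M.T@np.array(p['tvec'])-s['tool_pos']),(T.inv().as_matrix()@M.T).round(3).tolist())
```

```text
278.22707086239393 321.53386499959436 202.8282861953961 -0.04290435572398315 0.20133639028344907
0 [[380.0, 236.0], [431.0, 236.0], [380.0, 284.0], [430.0, 284.0]]
-0.0187 [[377.0, 256.0], [433.0, 256.0], [378.0, 309.0], [432.0, 309.0]]
-0.045 [[373.0, 293.0], [439.0, 293.0], [374.0, 353.0], [437.0, 353.0]]
((492.6915283203125, -216.33258056640625), (180.735595703125, 37.1660270690918), 6.782607555389404)
cam in tool [ 0.07325996 -0.00070688 -0.17946165] [[-0.0, -0.958, -0.286], [1.0, -0.0, 0.0], [-0.0, -0.286, 0.958]]
```

The foot hasn't moved. The visible fingertips are at crop row about 278, while the calibration puts the TCP edge at row 236. I'll check with a brightened picture whether the fingers really end short of the stated TCP.

Run:
```python
from h import *
im=r.snapshot("wrist")[:,:,::-1]
c=im[190:310,250:400].astype(float); c=np.clip((c-15)*4,0,255).astype(np.uint8); cv2.imwrite("pics/w3.png",cv2.resize(c,None,fx=4,fy=4))
```

```text
(no output)
```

View pics/w3.png

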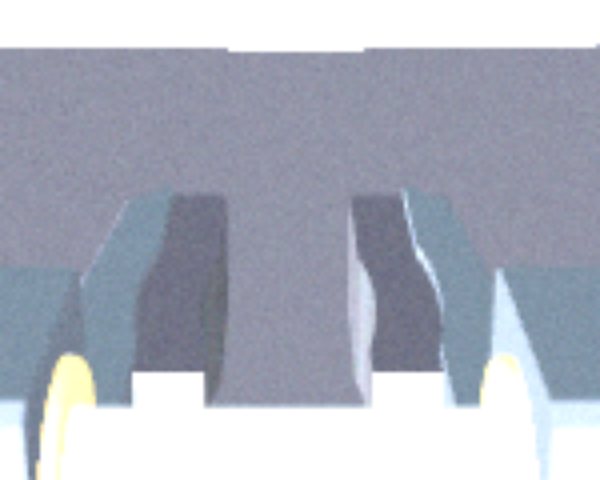

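The fingers end at full-image row 238. Both that row and the gap width put the tips about 32 mm behind the reported TCP, which explains the miss just above the handle. I'll open and go deeper, watching the force.

In the tool's units: 0.14 m is 0.35, 0.13 m is 0.325.

>>> steer_hand(
  plan=[
    {"finger_gap": 1},
    {"finger_gap": 1},
    {"finger_gap": 1},
    {"finger_gap": 1,"dz": 0.075},
    {"finger_gap": 1,"dz": 0.15},
    {"finger_gap": 1,"dz": 0.225},
    {"finger_gap": 1,"dz": 0.325},
    {"finger_gap": 1,"dz": 0.35},
    {"finger_gap": 1,"dz": 0.35},
  ],
  force=20,
)

```text
clock: 4.65
tool_pos: [0.4917, -0.2148, 0.0077]
eef_rot: [0.661, 0.75, -0.001, -0.001]
contact_force: [-0.1, -0.0, 0.1]
opening: 0.986
finger_force: 0.0
```

>>> steer_hand(
  plan=[
    {"finger_gap": 1,"dz": 0.01},
    {"finger_gap": 1,"dz": 0.02},
    {"finger_gap": 1,"dz": 0.03},
    {"finger_gap": 1,"dz": 0.04},
    {"finger_gap": 1,"dz": 0.04},
  ],
)

```text
clock: 5.15
tool_pos: [0.4926, -0.2154, -0.0073]
eef_rot: [0.661, 0.75, -0.0, -0.0]
contact_force: [-0.4, 0.0, 0.8]
opening: 1.007
finger_force: 0.0
```

Reported z is −7 mm with no contact, so the fingers are indeed shorter. Now closing.

In the tool's units: 0.003 m is 0.0075.

>>> steer_hand(
  plan=[
    {"finger_gap": 0.2,"dz": 0.0075},
    {"finger_gap": 0.2,"dz": 0.0075},
    {"finger_gap": 0.2,"dz": 0.0075},
    {"finger_gap": 0.2,"dz": 0.0075},
    {"finger_gap": 0.2,"dz": 0.0075},
    {"finger_gap": 0.2,"dz": 0.0075},
    {"finger_gap": 0.2,"dz": 0.0075},
    {"finger_gap": 0.2,"dz": 0.0075},
    {"finger_gap": 0.2,"dz": 0.0075},
  ],
  force=20,
)

```text
clock: 6.05
tool_pos: [0.4929, -0.2153, -0.0101]
eef_rot: [0.661, 0.75, 0.0, 0.0]
contact_force: [0.2, 0.8, 0.3]
opening: 0.407
finger_force: 20.0
```

In the tool's units: -0.1 m is -0.25, -0.07 m is -0.175.

>>> steer_hand(
  plan=[
    {"finger_gap": 0.2,"dz": -0.075},
    {"finger_gap": 0.2,"dz": -0.175},
    {"finger_gap": 0.2,"dz": -0.25},
    {"finger_gap": 0.2,"dz": -0.25},
    {"finger_gap": 0.2,"dz": -0.25},
  ],
)

```text
clock: 6.55
tool_pos: [0.492, -0.2156, 0.0895]
eef_rot: [0.661, 0.75, -0.0, -0.0]
contact_force: [-0.2, -0.1, -4.5]
opening: 0.409
finger_force: 20.0
```

Run:
```python
from h import *
im=r.snapshot("wrist")[:,:,::-1]; cv2.imwrite("pics/w4.png",im)
print(steps((0.57,0.0776,0.09),(0,0,0.2160-0.1226)))
```

```text
(array([ 0.28076406,  0.114851  , -0.00148319]), array([ 5.46705544e-05, -2.36513569e-04, -9.33996845e-02]))
```

In the tool's units: 0.28 m is 0.7, 0.24 m is 0.6, -0.093 rad is -0.0444.

>>> steer_hand(
  plan=[
    {"finger_gap": 0.2,"dx": 0.1,"dy": 0.04},
    {"finger_gap": 0.2,"dx": 0.2,"dy": 0.08,"wz": -0.043},
    {"finger_gap": 0.2,"dx": 0.3,"dy": 0.12,"wz": -0.043},
    {"finger_gap": 0.2,"dx": 0.4,"dy": 0.16,"wz": -0.043},
    {"finger_gap": 0.2,"dx": 0.5,"dy": 0.2,"wz": -0.043},
    {"finger_gap": 0.2,"dx": 0.6,"dy": 0.24,"wz": -0.043},
    {"finger_gap": 0.2,"dx": 0.7,"dy": 0.2875,"wz": -0.0444},
    {"finger_gap": 0.2,"dx": 0.7,"dy": 0.2875,"wz": -0.0444},
    {"finger_gap": 0.2,"dx": 0.7,"dy": 0.2875,"wz": -0.0444},
    {"finger_gap": 0.2,"dx": 0.7,"dy": 0.2875,"wz": -0.0444},
  ],
)

```text
clock: 7.6
tool_pos: [0.57, 0.075, 0.0881]
eef_rot: [0.626, 0.78, -0.002, -0.001]
contact_force: [-1.3, -0.1, -3.5]
opening: 0.404
finger_force: 20.0
```

Run:
```python
from h import *
s=r.get_state(); p=r.camera_params("wrist");im=r.snapshot("wrist")[:,:,::-1]; cv2.imwrite("pics/w5.png",im)
np.savez("w5.npz",pos=s['tool_pos'],q=s['eef_rot'],**p); print(s['q'],s['tool_pos'],R.from_quat(s['eef_rot']).as_matrix()[:,1])
```

```text
[ 0.02219301  0.81307909 -0.4060501   1.80804683  0.51091844  0.63088508
 -0.47337892] [0.57002458 0.07498857 0.08808349] [ 0.97630602  0.21635384 -0.0041917 ]
```

View pics/w5.png

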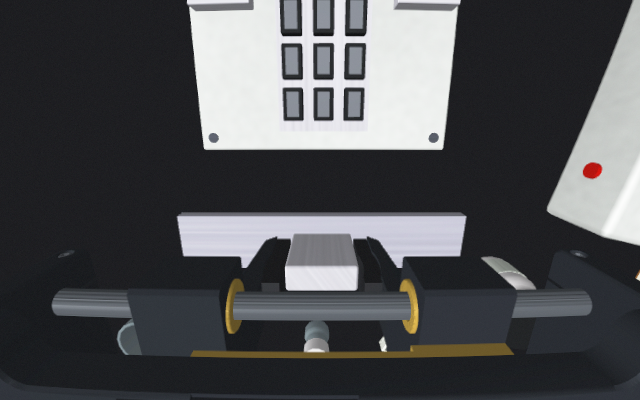

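The bed's bare edge runs level from (203,150) to (443,150). The straightedge's leading edge at row 213 is parallel to it, and its centre (322) lines up with the bed edge's (323).

Create edge.py:
```python
from h import *
def edge(im,p,u0,u1,v0,v1,z,up):  # bright->dark boundary going down (up=0) or dark->bright(up=1)
    g=im.min(2).astype(float); P=[]
    for u in range(u0,u1,4):
        c=g[v0:v1,u]; d=np.diff(c)*(1 if up else -1); i=d.argmax(); w=d[max(i-1,0):i+2]; P.append((u,v0+max(i-1,0)+.5+(w*np.arange(len(w))).sum()/w.sum()))
    X=plane(p,P,z)[:,:2]; vx,vy,x,y=cv2.fitLine(X.astype(np.float32),cv2.DIST_HUBER,0,1e-4,1e-4).ravel(); s=np.sign(vx)
    return np.arctan2(s*vy,s*vx),np.array([x,y])
```

Run:
```python
from edge import *
p=dict(np.load("w5.npz")); im=cv2.imread("pics/w5.png")
print("bed",edge(im,p,215,435,138,165,.035,0))
print("corners",plane(p,[(203.5,150),(443.5,150)],.035))
for z in(.09,.1,.105): print("se",edge(im,p,190,455,200,222,z,1),plane(p,[(178,213),(465,213)],z))
```

```text
bed (np.float32(0.21846375), array([0.5590574 , 0.12401293], dtype=float32))
corners [[0.46220507 0.10210468 0.035     ]
 [0.65730179 0.14544028 0.035     ]]
se (np.float32(0.21933956), array([0.5671059, 0.0858942], dtype=float32)) [[0.47079883 0.06637887 0.09      ]
 [0.66161842 0.10893137 0.09      ]]
se (np.float32(0.21933973), array([0.56636995, 0.08933363], dtype=float32)) [[0.47549164 0.07091835 0.1       ]
 [0.65555488 0.11107221 0.1       ]]
se (np.float32(0.21933964), array([0.566002  , 0.09105334], dtype=float32)) [[0.47783805 0.0731881  0.105     ]
 [0.65252311 0.11214263 0.105     ]]
```

In the tool's units: 0.097 m is 0.2425, 0.096 m is 0.24.

>>> steer_hand(
  plan=[
    {"finger_gap": 0.2,"dx": 0.0125,"dz": 0.1},
    {"finger_gap": 0.2,"dx": 0.025,"dz": 0.2},
    {"finger_gap": 0.2,"dx": 0.0375,"dz": 0.225},
    {"finger_gap": 0.2,"dx": 0.05,"dz": 0.235},
    {"finger_gap": 0.2,"dx": 0.06,"dz": 0.24},
    {"finger_gap": 0.2,"dx": 0.06,"dz": 0.2425},
    {"finger_gap": 0.2,"dx": 0.06,"dz": 0.2425},
  ],
)

```text
clock: 8.35
tool_pos: [0.5673, 0.1004, -0.0059]
eef_rot: [0.626, 0.78, 0.001, 0.001]
contact_force: [0.2, -0.4, -2.9]
opening: 0.409
finger_force: 20.0
```

In the tool's units: 0.003 m is 0.0075, 0.002 m is 0.005.

>>> steer_hand(
  plan=[
    {"finger_gap": 0.2,"dz": 0.005},
    {"finger_gap": 0.2,"dz": 0.0075},
    {"finger_gap": 0.2,"dz": 0.0075},
  ],
)

```text
clock: 8.65
tool_pos: [0.5666, 0.0999, -0.01]
eef_rot: [0.626, 0.78, 0.0, 0.0]
contact_force: [0.1, -0.7, -1.9]
opening: 0.408
finger_force: 20.0
```

>>> steer_hand(
  plan=[
    {"finger_gap": 0.2,"dx": 0.005},
    {"finger_gap": 0.2,"dx": 0.01},
    {"finger_gap": 0.2,"dx": 0.015},
    {"finger_gap": 0.2,"dx": 0.0175},
    {"finger_gap": 0.2,"dx": 0.02},
    {"finger_gap": 0.2,"dx": 0.02},
  ],
  force=6,
)

```text
clock: 9.25
tool_pos: [0.5649, 0.1076, -0.01]
eef_rot: [0.626, 0.78, -0.0, 0.001]
contact_force: [0.8, -3.4, 2.7]
opening: 0.406
finger_force: 6.0
```

>>> steer_hand(
  plan=[
    {"finger_gap": 0.2,"dx": 0.0025},
    {"finger_gap": 0.2,"dx": 0.005},
    {"finger_gap": 0.2,"dx": 0.005},
  ],
)

```text
clock: 9.55
tool_pos: [0.5649, 0.1078, -0.0099]
eef_rot: [0.626, 0.78, -0.001, 0.001]
contact_force: [1.2, -6.5, 4.6]
opening: 0.407
finger_force: 6.0
```

In the tool's units: -0.14 m is -0.35, -0.1 m is -0.25.

>>> steer_hand(
  plan=[
    {"finger_gap": 0.7,"dx": -0.0025},
    {"finger_gap": 0.7,"dx": -0.0025},
    {"finger_gap": 0.7,"dx": -0.0025},
    {"finger_gap": 0.7,"dx": -0.0025},
    {"finger_gap": 0.7,"dx": -0.0025,"dz": -0.05},
    {"finger_gap": 0.7,"dx": -0.0025,"dz": -0.15},
    {"finger_gap": 0.7,"dx": -0.0025,"dz": -0.25},
    {"finger_gap": 0.7,"dx": -0.0025,"dz": -0.35},
    {"finger_gap": 0.7,"dx": -0.0025,"dz": -0.35},
  ],
)

```text
clock: 10.45
tool_pos: [0.5678, 0.1111, 0.1349]
eef_rot: [0.626, 0.78, 0.004, 0.003]
contact_force: [1.1, 1.8, 0.0]
opening: 0.702
finger_force: 0.0
```

Run:
```python
from edge import *
s=r.get_state(); p=r.camera_params("wrist");im=r.snapshot("wrist")[:,:,::-1]; cv2.imwrite("pics/w6.png",im); print(s['q'],s['tool_pos'])
```

```text
[-0.01292807  0.74575157 -0.44693061  1.78049182  0.46562254  0.7110467
 -0.4930776 ] [0.56777271 0.11107178 0.13485654]
```

View pics/w6.png

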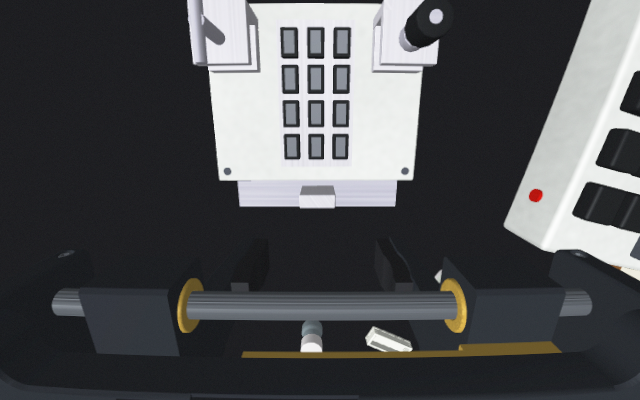

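The knob is at the top right with its cap centre at about (436,16), and the T-bar is at the left. The foot sits parallel under the bed edge, which is at row 180.

Run:
```python
from edge import *
im=cv2.imread("pics/w6.png"); p=r.camera_params("wrist")
b=edge(im,p,235,400,172,190,.035,0); e=edge(im,p,245,390,195,215,.008,0)
n=np.array([-np.sin(b[0]),np.cos(b[0])]); d=np.array([n[1],-n[0]]); print(b,e,"rear dist",(b[1]-e[1])@n)
mid=plane(p,[(219,180),(415,180)],.035)[:,:2].mean(0); print("bedmid",mid, "se mid",plane(p,[(239,207),(396,207)],.008)[:,:2].mean(0)@d-mid@d)
print("knob model",mid+.073*d+.12*n,"img",plane(p,[(436,16)],.127))
pt=r.camera_params("top"); print("top img",plane(pt,[(257,187)],.127))
s=r.get_state(); print(s['tool_pos'],s['q'],s['contact_force'])
```

```text
(np.float32(0.21951911), array([0.5494328 , 0.12245654], dtype=float32)) (np.float32(0.21681467), array([0.56531805, 0.0882027 ], dtype=float32)) rear dist 0.036891002
bedmid [0.55836799 0.12393389] se mid 8.968355230987157e-05
knob model [0.60348492 0.25695067] img [[0.60269102 0.25524107 0.127     ]]
top img [[0.6039889  0.25512284 0.127     ]]
[0.56616968 0.11016338 0.13236345] [-0.01360487  0.74891329 -0.44500383  1.78312022  0.46647996  0.70956424
 -0.49377823] [ 0.71218713 -0.90506653  0.86056817]
```

Flush gap is about 0.9 mm, parallel within 3 mrad, and centred. Now the knob.

Run:
```python
from h import *
print(steps((0.6036,0.2560,0.132)))
```

```text
(array([0.13422073, 0.06821677, 0.00086575]), array([0., 0., 0.]))
```

>>> steer_hand(
  plan=[
    {"finger_gap": 0.7},
  ],
)

```text
clock: 10.6
tool_pos: [0.5639, 0.1089, 0.1293]
eef_rot: [0.626, 0.78, -0.0, -0.0]
contact_force: [-0.7, 0.1, 0.6]
opening: 0.697
finger_force: 0.0
```

Run:
```python
from h import *
print(steps((0.6036,0.2560,0.132)))
```

```text
(array([ 0.13490731,  0.07076296, -0.00274121]), array([0., 0., 0.]))
```

In the tool's units: 0.135 m is 0.3375, 0.12 m is 0.3.

>>> steer_hand(
  plan=[
    {"finger_gap": 0.7,"dx": 0.075,"dy": 0.04,"dz": -0.0075},
    {"finger_gap": 0.7,"dx": 0.15,"dy": 0.08,"dz": -0.0075},
    {"finger_gap": 0.7,"dx": 0.225,"dy": 0.12,"dz": -0.0075},
    {"finger_gap": 0.7,"dx": 0.3,"dy": 0.16,"dz": -0.0075},
    {"finger_gap": 0.7,"dx": 0.3375,"dy": 0.1775,"dz": -0.0075},
    {"finger_gap": 0.7,"dx": 0.3375,"dy": 0.1775,"dz": -0.0075},
    {"finger_gap": 0.7,"dx": 0.3375,"dy": 0.1775,"dz": -0.0075},
  ],
)

```text
clock: 11.3
tool_pos: [0.6033, 0.255, 0.131]
eef_rot: [0.625, 0.78, -0.002, -0.0]
contact_force: [-0.2, -0.7, -0.3]
opening: 0.701
finger_force: 0.0
```

Run:
```python
from h import *
s=r.get_state(); p=r.camera_params("wrist");im=r.snapshot("wrist")[:,:,::-1]; cv2.imwrite("pics/w7.png",im)
print(steps((0.6036,0.2560,0.071)),s['q']); print(proj(p,(.6036,.256,.127)))
```

```text
(array([0.00214041, 0.00052514, 0.06035021]), array([0., 0., 0.])) [-0.24550335  0.84399954 -0.43424487  1.52432289  0.42448988  0.87187392
 -0.60925055]
[[323.34695625 226.77121317]]
```

View pics/w7.png

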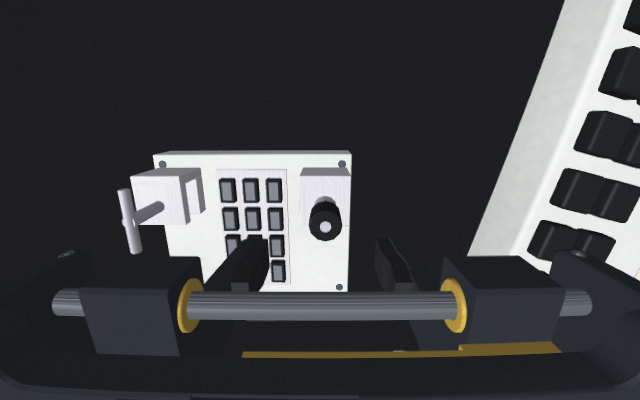

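The knob cap is at (325,226), within 2 px of the prediction, and the fingers straddle it clear of the T-bar.

In the tool's units: 0.06 m is 0.15, 0.055 m is 0.1375.

>>> steer_hand(
  plan=[
    {"finger_gap": 0.7,"dx": 0.0025,"dy": 0.0025,"dz": 0.05},
    {"finger_gap": 0.7,"dx": 0.0025,"dy": 0.0025,"dz": 0.1},
    {"finger_gap": 0.7,"dx": 0.0025,"dy": 0.0025,"dz": 0.1375},
    {"finger_gap": 0.7,"dx": 0.0025,"dy": 0.0025,"dz": 0.15},
    {"finger_gap": 0.7,"dx": 0.0025,"dy": 0.0025,"dz": 0.15},
  ],
  force=45,
)

```text
clock: 11.85
tool_pos: [0.6047, 0.2563, 0.072]
eef_rot: [0.626, 0.78, -0.001, -0.0]
contact_force: [0.1, 0.1, 0.2]
opening: 0.7
finger_force: 0.0
```

>>> steer_hand(
  plan=[
    {"finger_gap": 0},
    {"finger_gap": 0},
    {"finger_gap": 0},
    {"finger_gap": 0},
    {"finger_gap": 0},
    {"finger_gap": 0},
    {"finger_gap": 0},
  ],
)

```text
clock: 12.55
tool_pos: [0.6054, 0.2576, 0.0731]
eef_rot: [0.626, 0.78, 0.0, 0.0]
contact_force: [-0.3, -0.2, 1.5]
opening: 0.26
finger_force: 45.0
```

In the tool's units: -0.0155 m is -0.0388, -0.014 m is -0.035.

>>> steer_hand(
  plan=[
    {"finger_gap": 0,"dz": -0.0075},
    {"finger_gap": 0,"dz": -0.015},
    {"finger_gap": 0,"dz": -0.0225},
    {"finger_gap": 0,"dz": -0.03},
    {"finger_gap": 0,"dz": -0.035},
    {"finger_gap": 0,"dz": -0.0388},
    {"finger_gap": 0,"dz": -0.0388},
    {"finger_gap": 0,"dz": -0.0388},
    {"finger_gap": 0,"dz": -0.0388},
  ],
)

```text
clock: 13.45
tool_pos: [0.6053, 0.2575, 0.088]
eef_rot: [0.626, 0.78, 0.0, 0.0]
contact_force: [4.6, 2.4, -10.8]
opening: 0.259
finger_force: 45.0
```

In the tool's units: -0.001 m is -0.0025.

>>> steer_hand(
  plan=[
    {"finger_gap": 0,"dz": -0.0025},
    {"finger_gap": 0,"dz": -0.0025},
    {"finger_gap": 0,"dz": -0.0025},
  ],
)

```text
clock: 13.75
tool_pos: [0.6053, 0.2576, 0.0889]
eef_rot: [0.626, 0.78, 0.0, 0.0]
contact_force: [4.9, 3.1, -12.7]
opening: 0.255
finger_force: 45.0
```

>>> steer_hand(
  plan=[
    {"finger_gap": 0},
    {"finger_gap": 0},
    {"finger_gap": 0},
  ],
)

```text
clock: 14.05
tool_pos: [0.6053, 0.2576, 0.0889]
eef_rot: [0.626, 0.78, 0.0, 0.0]
contact_force: [5.0, 2.2, -12.2]
opening: 0.257
finger_force: 45.0
```

Run:
```python
from edge import *
s=r.get_state(); p=r.camera_params("scene");im=r.snapshot("scene")[:,:,::-1]; a=cv2.resize(im[150:280,320:440],None,fx=4,fy=4,interpolation=cv2.INTER_CUBIC); o=cv2.imread("pics/scene0.png"); b=cv2.resize(o[180:280,330:420],None,fx=3,fy=3)
cv2.imwrite("pics/s2.png",a); print(s['tool_pos'],s['contact_force'])
```

```text
[0.60525586 0.25758138 0.08890214] [  4.95288361   2.15139192 -12.20054119]
```

View pics/s2.png

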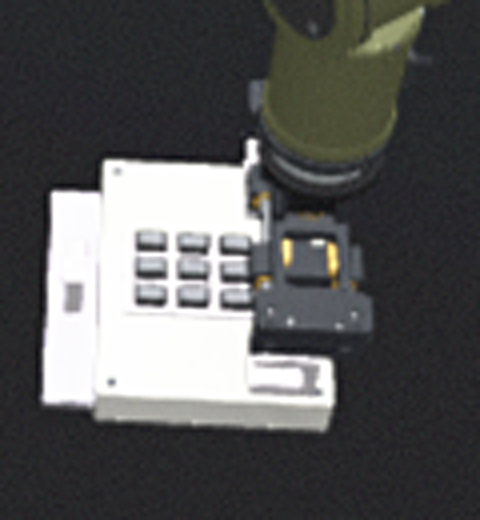

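The straightedge is still flush along the bed's left side in this view, at crop x of about 97. One small nudge more will confirm the stop.

In the tool's units: -0.0015 m is -0.0038, -0.001 m is -0.0025.

>>> steer_hand(
  plan=[
    {"finger_gap": 0,"dz": -0.0025},
    {"finger_gap": 0,"dz": -0.0038},
    {"finger_gap": 0,"dz": -0.0038},
    {"finger_gap": 0,"dz": -0.0038},
  ],
)

```text
clock: 14.5
tool_pos: [0.6052, 0.2575, 0.0893]
eef_rot: [0.626, 0.78, -0.0, -0.0]
contact_force: [7.5, 3.8, -18.8]
opening: 0.259
finger_force: 45.0
```

The force jumped to 18.8 N with only 0.4 mm of travel, so the plunger is against its stop and the grip holds.

```bash
python3 -c "
from plant import r
print(r.finish_job())"
```

```text
the job is handed in; nothing more can be done
None
```

I handed the job in at about 14.5 s; it printed no verdict. The straightedge lies against the bed's bare side (gap about 0.9 mm, parallel within 3 mrad, centred), and the gripper holds the knob fully up at its stop. My first grasp closed on air because the fingertips end about 32 mm short of the reported TCP, so I allowed for that afterwards.

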